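# Crimp a sample pan in the bench press and keep the lever down

### The arm

A 7-joint arm with a two-finger parallel gripper is mounted at the origin on the work surface. World frame = base frame: x ahead of the robot, y to its left, z up, the work surface at z = 0. Lengths are in m, angles in rad, forces in N, time in s.
With the tool pointing down it reaches from about 0.4 to 0.9 m from the base axis. Payload 5.6 kg.
Tool frame: the origin (TCP) lies midway between the tips of the shut fingers; the grasp point (between the pads) lies 19 mm behind it; y points along the fingers, z is the direction in which the jaws open and shut, and the axes are right-handed (so a half turn about y gives the same grasp; the last joint's range is limited). The gripper opens to 92 mm and grips with 3 to 60 N. Pads are 20 mm wide; open, the fingers measure 128 mm over their backs; the gripper's body (75 mm by 189 mm) begins 69 mm behind the grasp point.
Start: joints at [-1.242, 0.468, -0.012, 1.603, 0.006, 1.071, -0.056], TCP at [0.236, 0.606, 0.215] pointing down, gripper open.
Joint ranges: [-2.53, 2.53], [-0.31, 2.02], [-1.57, 1.55], [0.28, 2.44], [-1.29, 4.43], [0.15, 1.84], [-2.92, 2.92]. Speed limits (rad/s): [2.57, 2.57, 3.14, 3.14, 3.14, 3.14, 3.14].

### API

Orientations are given as a 3x3 rotation matrix whose columns are the frame's x, y, z axes.
In Python, from station import env, effector, solver, viewer, workorder, search_frame, tip_of gives the robot as it stands. Calls block until the motion is done:
- env.reach(position, orientation): joint-space move of the TCP to a pose.
- env.movel(position, frame=None, rate=0.15): straight line of the TCP; frame=None keeps the orientation; rate is the mean speed in m/s.
- env.goto_joints(angles): joint-space move.
- effector.release() and effector.grasp(squeeze=None): open the fingers fully, or close them until they stop; squeeze is the grip in N (None keeps the last).
- env.pause(seconds).
- solver.inverse_kinematics(position, orientation): joint angles nearest the present ones, or None.
- env.sense(): the state.
- viewer.read_camera(name): name is "side" or "top" or "wrist"; returns (picture, depth): 420x560x3 uint8, red, green, blue; 420x560 float32, m along the optical axis (not along the pixel's ray), 0 where there is no reading.
- viewer.camera_info(name): a dict with "intrinsics" (3x3 intrinsics, pixels), "eye" and "rotation" of the camera in the world; the wrist camera has in their place "T_tool_cam" (4x4, takes a point from camera to tool coordinates, whose origin is the TCP and whose axes are the tool frame's). Camera axes: x right, y up, looking along -z (the intrinsics and any distortion apply to the point x, -y, -z); pixel columns grow to the right and rows downward; lengths in m; the calibration is good to about 2 mm. A picture is of the moment at which its call begins: read the wrist's pose just before it. camera_info takes no time and is no camera call.
A pose or a line that the arm cannot do raises env.PlanningError and nothing moves.
- workorder.finish_job(): hands the job in, once; it reports no verdict.
Trained networks look in the newest picture that a camera, given by its name, has taken for a name from the list of things; names that differ only in an ending like _2 or _b are one class to them, and where a whole thing is asked for, a point or a joint stands for the part that bears it (a point fixed in the world has none). Each returns a list of dicts, best first, with "score" (0 to 1); they miss things now and then, are a little off and sometimes report something else, mostly with a low value. They report only what shows in the picture. A call takes as long as a camera call. They do not tell look-alikes from the thing itself.
- search_frame(camera, name): "at" ([x, y, z] in m, in world coordinates, good to about 4 mm: the middle of the surface that is visible of it).
- tip_of(camera, name): "at" ([x, y, z] in m, in world coordinates, good to about 4 mm: a listed point, or the origin of a listed thing).
The state is a dict: "t": time; "joint_positions": joint angles; "joint_velocities": joint speeds; "tau": joint torques, N m; "ee_pos": TCP position; "tcp_rot": TCP orientation; "wrist_force": force on the tool from outside, world axes, zero at the start; "moment": the same for the moment, N m; "gripper_width": finger opening in m.
Only numpy, scipy, OpenCV 4.12 (cv2) and the standard library are available. Lean on these libraries where they do the work, as an engineer would, in place of code of your own. Each camera call takes 0.05 s, during which the arm holds its last target.

### The job

Crimp the sample pan: take the tall, slim die from the mat, stand it fully down in the nest of the press's carriage, and push the carriage all the way in under the ram. Then pull the press lever all the way down to its stop and hold it there; keep it down for at least three seconds and finish while still holding it down. Leave the wide die, the tin and the tweezers where they are.

Things in the scene. Friction and masses are not known exactly. Their poses are not given: they have to be found in the camera images.
- press: Blue-grey bench lever press, fixed, at mid or right. Origin on the bench below the ram axis; x from its front (faces the robot) to its back, y to the left, z up. In mm: base x -160 to 95, y +-60, top 22; guide rails y 24 to 42 either side, top 37; column x over 35; head x -32 to 90, y +-35, z 118 to 195; ram top z 231. Lever on the right (-y), pivot at 18, -85, 155.
- punch: Steel punch, lower end of the ram, 16 mm diameter; origin at the centre of its lower face, on the press's z axis, 99 mm above the bench with the lever up. The full pull of the lever drives the ram down 14 mm; the punch meets the seated die after about 10 mm and a spring in the ram takes up the rest (about 50 N on the die at the stop).
- nest (a point): Centre of the mouth of the round nest in the aluminium carriage's top, 40 mm above the bench; axes parallel to the press's. The hole is 26 mm wide, 9 mm deep, edge bevelled; the die's foot goes in and its shoulder rests on the carriage top. Carriage 46 mm wide, from 90 mm before to 28 mm behind the nest. Nothing is above the nest at the start; the head begins 58 to 68 mm behind it.
- carriage_knob (a point): Middle of the upright black knob on the carriage's front end, 75 mm in front of the nest, 67 mm above the bench. 20 mm diameter from 58 mm up to its top at 80 mm, on a 12 mm stem that starts at 40 mm. Push it towards the back of the press (+x) with about 3 N.
- carriage (a joint): Travel of the carriage along +x of the press in m: 0 fully out (at the front), 0.100 all the way in, with the nest under the ram. Stays where it is left.
- lever (a joint): Lever angle in rad: 0 up (80 degrees above horizontal, leaning to the front), 1.22 fully down at its stop (10 degrees above horizontal, pointing to the front). A return spring lifts it back when let go; pulling takes about 2 N at the grip at first and about 9 N at the stop.
- lever_grip (a point): Middle of the lever's black round-ended grip, 24 mm diameter, 64 mm long along the lever, 155 mm from the pivot. About 308 mm above the bench when up, 182 mm when down; swings forwards and down in the upright plane y = -85 mm of the press.
- lever_pivot (a point): Pivot of the lever, on the right-hand side of the press. The hinge axis is along the press's y.
- die_mid (a point): Centre of the tall, slim die (the one to use): round plain steel, 30 mm diameter, 56 mm tall, about 240 g, dark knurled band near the top, a small pan on its top face, upright on the mat. This point is on its axis, 28 mm above the foot. Hold it here or up to 12 mm higher, so that the fingers clear the carriage.
- die_foot (a point): Centre of the underside of the same die. The foot is a spigot 22 mm in diameter and 7 mm tall with a bevelled edge; the 30 mm wide body begins above it (shoulder). When the die is seated this point lies 7 mm below the nest's mouth.
- mat: Grey bench mat 190 x 220 mm, 3 mm thick, fixed, to the robot's left; origin at the centre of its underside. The dies, tin and tweezers rest on it, about 100 mm apart.
- wide_die: Wide, low die, 48 mm diameter, 34 mm tall, not needed; origin at the centre of its underside.
- pan_tin: Round aluminium tin with lid, 60 mm diameter, 22 mm tall, not needed; origin at the centre of its underside.
- tweezers: Steel tweezers lying flat, 125 mm long, 20 mm wide, 8 mm high, not needed; origin at their middle on the mat.
There are look-alikes about, which are no part of the job. What is shaped like the part that bears die_mid but pink is not meant.

How it is judged:
On the way, in this order (a step that is already met when the one before it is completed fails the run):
1. the tall die stands fully down in the nest of the carriage (horizontal distance between die_foot and nest below 0.005 m and z of die_foot in the frame of nest below -0.0045 m and angle between die_foot's own z axis and vertical below 0.08 rad), for 0.2 s.
2. the carriage is all the way in with the die in its nest (value of joint carriage above 0.096 m and horizontal distance between die_foot and nest below 0.005 m and z of die_foot in the frame of nest below -0.0045 m), for 0.2 s.
3. the lever is held fully down for three seconds, the punch pressing on the die (value of joint lever above 1.15 rad and contact force between punch and die above 20 N), for 3 s.
At the end, for the whole second after the job is handed in: Lever still held down within 0.07 rad of its stop; punch pressing on the tall die with over 20 N; carriage within 4 mm of all the way in; die upright (0.08 rad) and fully down in the nest (foot 4.5 mm or more below the mouth, within 5 mm of its centre) (all of step 2 and all of step 3 and angle between die_foot's own z axis and vertical below 0.08 rad); the arm keeps its last pose, push and grip.
It fails at once if the wide die is shifted by more than 20 mm (distance of wide_die from where it was at the start of the episode above 0.02 m).
It fails at once if the tin is shifted by more than 20 mm (distance of pan_tin from where it was at the start of the episode above 0.02 m).
It fails at once if the tweezers are shifted by more than 20 mm (distance of tweezers from where it was at the start of the episode above 0.02 m).
It also fails if it takes over 67 s, if anything falls off the work surface, if the arm or the gripper's body presses on something with over 40 N, if the wrist force passes 120 N, or if a joint passes its speed limit or range.

## Working session

There is one attempt and no reset: what is moved stays moved. The work goes in short steps, each a Python script; the robot and the scene stay as the last script left them, time stands still between calls to the robot, and variables do not carry over. Pictures are saved under pics/ and viewed, and the job is handed in when it is done.

```bash
ls; mkdir -p pics
python3 - <<'E'
from station import env, effector, solver, viewer, workorder, search_frame, tip_of
import cv2
for c in ["side","top"]:
    p,d=viewer.read_camera(c); cv2.imwrite(f"pics/{c}0.png",p[:,:,::-1])
    for n in ["die_mid","die_foot","nest","carriage_knob","lever_grip","lever_pivot","punch","press","wide_die","pan_tin","tweezers","mat"]:
        r=tip_of(c,n); print(c,n,[(x['at'].round(4).tolist() if hasattr(x['at'],'round') else [round(v,4) for v in x['at']],round(x['score'],2)) for x in r][:3])
    i=viewer.camera_info(c); print(i)
s=env.sense(); print(s)
E
```

```text
pics
side die_mid [([0.502, 0.0784, 0.0268], 0.67), ([0.4623, 0.1872, 0.0312], 0.61), ([0.3672, 0.176, 0.0257], 0.59)]
side die_foot [([0.3648, 0.1799, 0.0012], 0.85), ([0.4649, 0.1885, -0.0008], 0.74), ([0.5039, 0.0771, 0.0], 0.57)]
side nest [([0.544, -0.1191, 0.0385], 0.67)]
side carriage_knob [([0.4771, -0.0932, 0.0645], 0.83)]
side lever_grip []
side lever_pivot [([0.6316, -0.2361, 0.1574], 0.97)]
side punch [([0.4529, 0.3053, 0.0064], 0.75)]
side press []
side wide_die [([0.4561, 0.3024, 0.0045], 0.65), ([0.5615, 0.313, 0.0039], 0.35)]
side pan_tin [([0.5672, 0.1937, 0.0013], 0.86)]
side tweezers [([0.5669, 0.3157, 0.0055], 0.58)]
side mat [([0.5116, 0.251, -0.0015], 0.87)]
{'intrinsics': array([[481.23956534,   0.        , 277.41048249],
       [  0.        , 481.23956534, 207.87014373],
       [  0.        ,   0.        ,   1.        ]]), 'eye': array([-0.0147286 , -0.45542232,  0.85637482]), 'rotation': array([[ 0.71850302,  0.45561786, -0.52551477],
       [-0.6955206 ,  0.46836289, -0.54487365],
       [-0.00212255,  0.75699971,  0.65341176]])}
top die_mid [([0.4999, 0.079
[... 1301 characters left out ...]
int_velocities': array([-1.76104677e-03, -2.72250575e-04, -3.37027890e-04, -1.38982770e-04,
        2.18115012e-05,  2.13330535e-04, -2.49499041e-05]), 'tau': array([-1.80927855e-04, -5.20423043e+01, -1.25687031e-02, -2.44054109e+01,
       -5.66718844e-02,  1.16064545e-02,  1.49863132e-05]), 'ee_pos': array([0.23619058, 0.60555835, 0.21457959]), 'tcp_rot': array([[ 9.31639502e-01,  3.98586836e-05,  3.63383869e-01],
       [-3.63383868e-01, -3.03075336e-05,  9.31639503e-01],
       [ 4.81471930e-05, -9.99999999e-01, -1.37516929e-05]]), 'wrist_force': array([-0.19407829,  0.23415675, -0.64484435]), 'moment': array([ 0.00614315,  0.00406738, -0.08120633]), 'gripper_width': 0.09160831915042711}
```

View pictures.

View pics/side0.png

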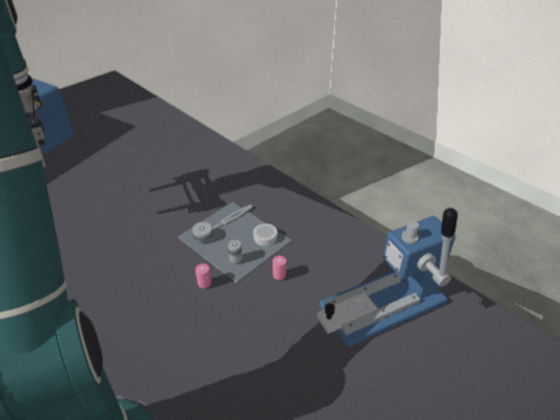

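View pics/top0.png

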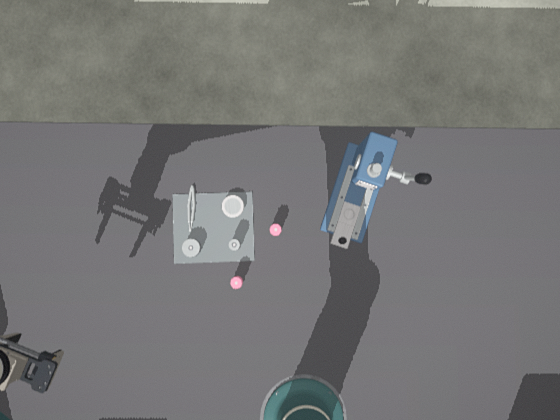

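Run:
```python
import cv2,numpy as np
a=cv2.imread("pics/side0.png")[225:305,175:305]; b=cv2.imread("pics/top0.png")[215:300,165:295]
a=cv2.resize(a,(780,480),interpolation=cv2.INTER_CUBIC)
cv2.imwrite("pics/crop1.png",a)
P={'nest':(-.1,0),'knob':(-.175,0),'pivot':(.018,-.085),'grip':(-.0089,-.085)}
M=[('nest',.544,-.1191),('nest',.5477,-.1201),('knob',.4771,-.0932),('knob',.4774,-.0936),('pivot',.6316,-.2361),('pivot',.6311,-.2348),('grip',.6045,-.2249)]
A=np.array([P[m[0]] for m in M]);B=np.array([m[1:] for m in M])
a0,b0=A.mean(0),B.mean(0);a=A-a0;b=B-b0
th=np.arctan2((a[:,0]*b[:,1]-a[:,1]*b[:,0]).sum(),(a*b).sum())
R=np.array([[np.cos(th),-np.sin(th)],[np.sin(th),np.cos(th)]])
t=b0-R@a0;print(th,t,(A@R.T+t-B).round(4))
```

```text
-0.32627940891672175 [ 0.6414922  -0.14969341] [[ 0.0028  0.0015]
 [-0.0009  0.0025]
 [-0.0014 -0.0004]
 [-0.0017 -0.    ]
 [-0.0003  0.0001]
 [ 0.0002 -0.0012]
 [ 0.0013 -0.0025]]
```

View pics/crop1.png

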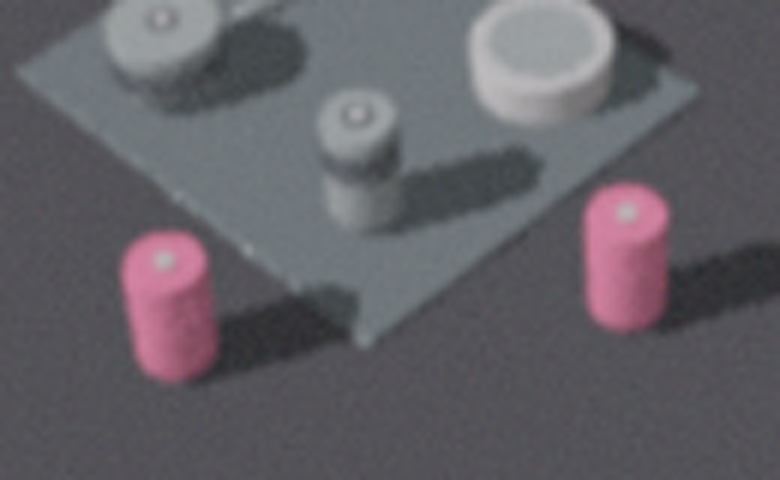

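Candidates in the side view: (235,250) is grey steel on the mat and (203,276) and (279,268) are pink, both off the mat. The crop shows the grey one is tall and slim, has the dark knurled band and stands on the mat, so that is the one I use (about 0.463, 0.186). Next I check reachability and take a wrist view of the die.

```bash
cat > h.py <<'E'
from station import env, effector, solver, viewer, workorder, search_frame, tip_of
import numpy as np, cv2
TH=-0.3263; T0=np.array([.6415,-.1497])
def P(x,y,z,th=TH,t=T0):
    c,s=np.cos(th),np.sin(th); return np.array([t[0]+c*x-s*y,t[1]+s*x+c*y,z])
def RD(th=TH):
    zj=np.array([-np.sin(th),np.cos(th),0]); y=np.array([0,0,-1.]); return np.column_stack([np.cross(y,zj),y,zj])
def tips(c,names,n=3):
    for k in names:
        print(c,k,[(np.round(x['at'],4).tolist(),round(x['score'],2)) for x in tip_of(c,k)][:n])
def save(c,f):
    s=env.sense(); p,d=viewer.read_camera(c); cv2.imwrite(f"pics/{f}.png",p[:,:,::-1]); np.savez(f"pics/{f}.npz",d=d,p=p,pos=s['ee_pos'],rot=s['tcp_rot']); return p,d,s
def proj(name,s,d):  # world points for every pixel
    i=viewer.camera_info(name);K=i['intrinsics'];h,w=d.shape
    u,v=np.meshgrid(np.arange(w),np.arange(h))
    pc=np.stack([(u-K[0,2])/K[0,0]*d,-(v-K[1,2])/K[1,1]*d,-d],-1)
    if 'T_tool_cam' in i:
        T=i['T_tool_cam'];pt=pc@T[:3,:3].T+T[:3,3];return pt@s['tcp_rot'].T+s['ee_pos']
    return pc@i['rotation'].T+i['eye']
def st(): 
    s=env.sense();print('t',round(s['t'],2),'pos',s['ee_pos'].round(4),'F',s['wrist_force'].round(1),'w',round(s['gripper_width'],4));return s
E
python3 - <<'E'
from h import *
print(RD(), viewer.camera_info("wrist"))
def ik(n,p,R=RD()): 
    q=solver.inverse_kinematics(p,R); print(n,p.round(3),None if q is None else np.round(q,2))
ik('die',np.array([.463,.186,.02]));ik('dieup',np.array([.463,.186,.2]))
ik('nest',P(-.1,0,.05));ik('nestup',P(-.1,0,.15));ik('knob',P(-.2,0,.05));ik('knobin',P(-.095,0,.05))
for a in [80,60,40,20,10,8]:
    r=np.radians(a); ik(a,P(.018-.155*np.cos(r),-.085,.155+.155*np.sin(r)-.019))
ik('over',P(-.009,-.085,.42))
env.reach([.455,.186,.22],RD())
p,d,s=save("wrist","w1"); tips("wrist",["die_mid","die_foot"]);st()
E
```

```text
[[ 0.94723482  0.          0.32054046]
 [-0.32054046  0.          0.94723482]
 [ 0.         -1.          0.        ]] {'intrinsics': array([[330.61353563,   0.        , 278.01343587],
       [  0.        , 330.61353563, 210.18559108],
       [  0.        ,   0.        ,   1.        ]]), 'T_tool_cam': array([[-7.97369648e-05, -9.72554941e-01, -2.32673332e-01,
        -6.44770701e-02],
       [ 4.30742528e-04,  2.32673278e-01, -9.72554862e-01,
        -1.69923002e-01],
       [ 9.99999904e-01, -1.77770872e-04,  4.00368113e-04,
        -1.38446160e-03],
       [ 0.00000000e+00,  0.00000000e+00,  0.00000000e+00,
         1.00000000e+00]])}
die [0.463 0.186 0.02 ] [-0.55  0.52  0.12  2.1  -0.12  0.53  0.9 ]
dieup [0.463 0.186 0.2  ] [-0.63  0.23  0.21  1.99 -0.06  0.93  0.85]
nest [ 0.547 -0.118  0.05 ] [-0.19  0.57  0.44  1.96 -0.37  0.69  1.72]
nestup [ 0.547 -0.118  0.15 ] [-0.33  0.44  0.62  1.92 -0.32  0.89  1.69]
knob [ 0.452 -0.086  0.05 ] [-0.23  0.44  0.41  2.19 -0.32  0.57  1.66]
knobin [ 0.552 -0.119  0.05 ] [-0.19  0.58  0.44  1.95 -0.37  0.69  1.72]
80 [ 0.606 -0.227  0.289] [-0.31  0.51  0.9   1.57 -0.41  1.26  1.9 ]
60 [ 0.558 -0.211  0.27 ] [-0.36  0.41  0.88  1.72 -0.34  1.17  1.87]
40 [ 0.519 -0.198  0.236] [-0.36  0.35  0.84  1.86 -0.3   1.06  1.84]
20 [ 0.493 -0.189  0.189] [-0.33  0.35  0.78  1.96 -0.3   0.94  1.84]
10 [ 0.487 -0.187  0.163] [-0.28  0.37  0.72  2.   -0.31  0.88  1.85]
8 [ 0.486 -0.187  0.158] [-0.27  0.37  0.7   2.01 -0.31  0.87  1.85]
over [ 0.606 -0.227  0.42 ] [-0.34  0.45  0.97  1.37 -0.36  1.51  1.85]
wrist die_mid [([0.5054, 0.0766, 0.0264], 0.87), ([0.4618, 0.1833, 0.0329], 0.8), ([0.568, 0.1965, 0.0025], 0.49)]
wrist die_foot [([0.4609, 0.1874, 0.0038], 0.86), ([0.5061, 0.0825, 0.0029], 0.71), ([0.3654, 0.1825, 0.0025], 0.68)]
t 3.17 pos [0.4548 0.187  0.2199] F [ 0.  -0.4  0.2] w 0.0922
```

View pics/w1.png

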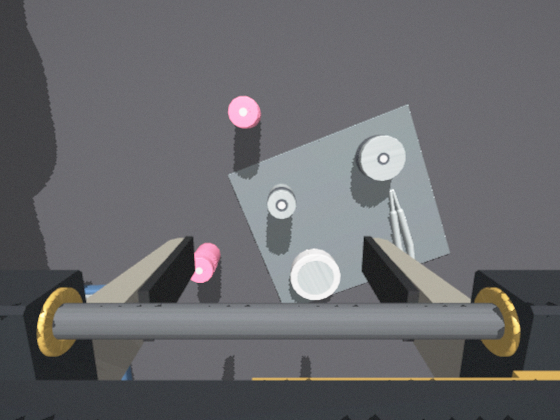

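Run:
```python
from h import *
z=np.load("pics/w1.npz");W=proj("wrist",dict(tcp_rot=z['rot'],ee_pos=z['pos']),z['d'])
m=(np.linalg.norm(W[...,:2]-[.463,.186],axis=-1)<.03)&(W[...,2]>.052)&(z['d']>0)
q=W[m];print(len(q),q.mean(0),q.min(0),q.max(0))
c,r=cv2.minEnclosingCircle((q[:,:2]*1000).astype(np.float32));print(c,r)
env.reach(P(-.118,0,.20),RD())
p,d,s=save("wrist","w2"); tips("wrist",["nest","carriage_knob","press"]);st()
save("top","t2")
W=proj("wrist",s,d);np.save("pics/W2.npy",W)
```

```text
1779 [0.44699971 0.19261777 0.23133452] [0.43301066 0.17168517 0.05220284] [0.47897581 0.2100582  0.34826083]
(455.8030700683594, 189.09661865234375) 23.500356674194336
wrist nest [([0.5488, -0.1192, 0.0431], 0.78)]
wrist carriage_knob [([0.4747, -0.0923, 0.0678], 0.92)]
wrist press [([0.6426, -0.1467, -0.0007], 0.56)]
t 4.55 pos [ 0.5299 -0.1104  0.2001] F [-0.  -0.1 -1.1] w 0.0917
```

View pics/w2.png

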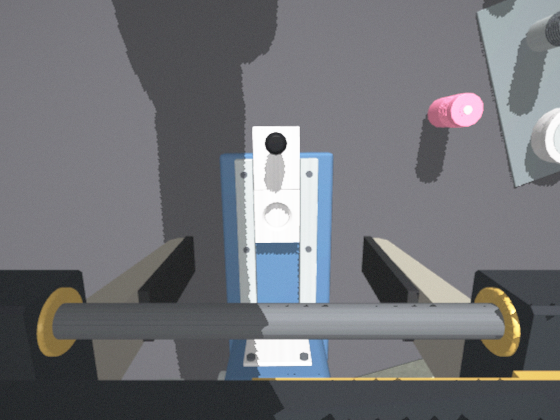

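The view shows the carriage squared to the tool, with the nest at about (277,214) and the knob at (276,143). Now I refine these using depth.

Run:
```python
from h import *
z=np.load("pics/w2.npz");d=z['d'];W=np.load("pics/W2.npy")
c,s_=np.cos(TH),np.sin(TH)
X=(W[...,:2]-T0)@np.array([[c,-s_],[s_,c]]) # press coords
print(X[214,277],W[214,277],W[230,290],W[180,277])
ok=d>0
h=ok&(np.hypot(X[...,0]+.1,X[...,1])<.018)&(W[...,2]<.0355)&(W[...,2]>.02)
v,u=np.nonzero(h);print('hole floor',len(v),u.mean(),v.mean(),W[h].mean(0),X[h].mean(0),X[h].min(0),X[h].max(0))
k=ok&(np.hypot(X[...,0]+.175,X[...,1])<.02)&(W[...,2]>.074)&(W[...,2]<.1)
print('knob top',k.sum(),W[k].mean(0),X[k].mean(0))
t=ok&(abs(W[...,2]-.04)<.003)&(abs(X[...,1])<.035)&(X[...,0]<-.06)
for a,b in [(-.16,-.145),(-.135,-.12),(-.085,-.075)]:
    mm=t&(X[...,0]>a)&(X[...,0]<b);print(a,np.percentile(X[mm][:,1],[1,99]))
mm=t;print('x ext',np.percentile(X[mm&(abs(X[...,1])<.02)][:,0],[.5,99.5]),W[mm][:,2].mean())
crop=z['p'][110:260,200:350,::-1];cv2.imwrite("pics/w2c.png",cv2.resize(crop,(600,600),interpolation=cv2.INTER_CUBIC))
z=np.load("pics/w1.npz");W=proj("wrist",dict(tcp_rot=z['rot'],ee_pos=z['pos']),z['d'])
m=(np.linalg.norm(W[...,:2]-[.463,.186],axis=-1)<.03)&(W[...,2]>.052)&(W[...,2]<.07)&(z['d']>0)
q=W[m];print(len(q),q.mean(0),q.min(0),q.max(0));cc,r=cv2.minEnclosingCircle((q[:,:2]*1000).astype(np.float32));print(cc,r)
```

```text
[-0.09789466 -0.00075835] [ 0.54852769 -0.11903914  0.0315829 ] [ 0.56724626 -0.11102499  0.03954466] [ 0.51317308 -0.10711213  0.04008075]
hole floor 463 277.07127429805615 215.54211663066954 [ 0.55025341 -0.11954228  0.03121517] [-0.09609872 -0.00068178] [-0.1087946  -0.01349992] [-0.08422294  0.01195583]
knob top 402 [ 0.47748123 -0.09600586  0.07904023] [-0.17257543 -0.00171369]
-0.16 [-0.03280229  0.03307817]
-0.135 [-0.03335213  0.033834  ]
-0.085 [-0.03424577  0.03394892]
x ext [-0.18680566 -0.06969724] 0.039630268761237444
654 [0.46360953 0.18666499 0.05879601] [0.44961937 0.17168516 0.05220331] [0.47897539 0.20123602 0.06160065]
(464.33685302734375, 186.5901641845703) 15.003068923950195
```

View pics/w2c.png

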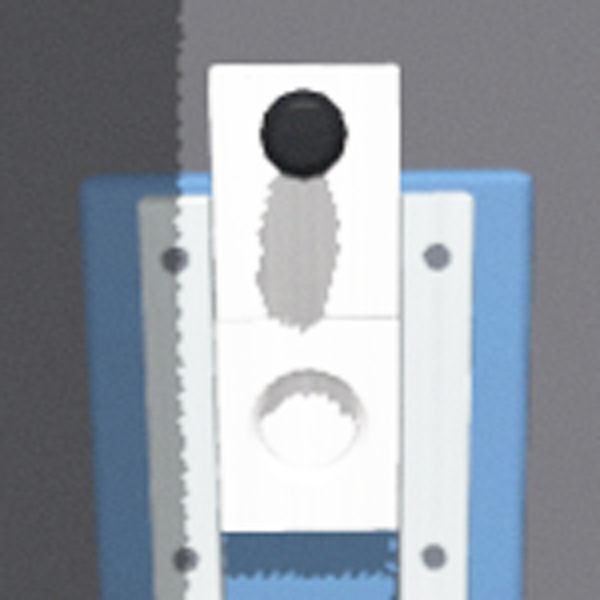

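Run:
```python
from h import *
R=RD()
env.pause(.2);st()
env.movel(P(-.118,0,.26),rate=.3)
env.reach([.464,.1866,.14],R);env.pause(.2);st()
env.movel([.464,.1866,.020],R,rate=.12);env.pause(.2);st()
effector.grasp(30);st()
env.movel([.464,.1866,.16],R,rate=.15);env.pause(.3);s=st()
p,d,s=save("wrist","w3");tips("wrist",["die_mid","die_foot"])
W=proj("wrist",s,d)
L=(W-s['ee_pos'])@s['tcp_rot']
m=(abs(L[...,0])<.03)&(abs(L[...,2])<.018)&(L[...,1]<-.019-.008)&(L[...,1]>-.06)&(d>0)
q=L[m];print(len(q),q.min(0),q.max(0))
```

```text
t 4.8 pos [ 0.5298 -0.1116  0.2001] F [-0.4  0.9  0.1] w 0.0918
t 6.59 pos [0.4648 0.1856 0.1404] F [-0.   0.3  0.5] w 0.092
t 7.94 pos [0.4644 0.1869 0.0206] F [ 0.2 -0.  -0.3] w 0.0922
t 8.9 pos [0.4642 0.1869 0.0201] F [-0.2  1.2  0.2] w 0.0296
t 10.28 pos [0.4638 0.1865 0.1595] F [ 0.2 -0.1 -2.4] w 0.0295
wrist die_mid [([0.4649, 0.1831, 0.1694], 0.89), ([0.5052, 0.0806, 0.0253], 0.69), ([0.3645, 0.18, 0.0277], 0.57)]
wrist die_foot [([0.5043, 0.0843, -0.0035], 0.84), ([0.3651, 0.18, -0.0007], 0.81), ([0.4637, 0.1873, 0.1437], 0.75)]
4426 [-0.01542311 -0.05998146 -0.017954  ] [ 0.01075857 -0.02701256  0.0179822 ]
```

View pics/w3.png

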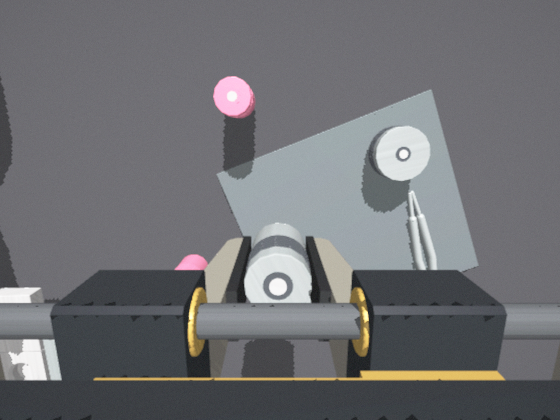

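The die is held: width 29.5 mm, weight 2.4 N. The pan on its top is at (278,287), so I can compute its offset in the hand, then place it.

Run:
```python
from h import *
z=np.load("pics/w3.npz");W=proj("wrist",dict(tcp_rot=z['rot'],ee_pos=z['pos']),z['d']);L=(W-z['pos'])@z['rot']
print(L[287,278],L[270,278],L[280,260],L[280,295])
m=(abs(L[...,1]+.039)<.0025)&(abs(L[...,0])<.02)&(abs(L[...,2])<.017)&(np.arange(420)[:,None]<303)
q=L[m];print(len(q),q.min(0),q.max(0))
v,u=np.nonzero(m);
for r in (250,255,260,265,270,275,280,285,290,295,300):
    k=m[r]; 
    if k.any(): print(r,L[r][k][:,2].min().round(4),L[r][k][:,2].max().round(4),L[r][k][:,0].mean().round(4))
```

```text
[ 5.73693104e-05 -4.05480695e-02 -1.46408873e-03] [-0.00682693 -0.03849963 -0.00146548] [-0.00238216 -0.03888702 -0.00919087] [-0.00174082 -0.03752634  0.00590653]
3045 [-0.01482952 -0.0414827  -0.01699871] [ 0.00884542 -0.03650417  0.01696632]
255 -0.0079 0.0041 -0.0136
260 -0.0114 0.0084 -0.0114
265 -0.0166 0.0167 -0.0092
270 -0.0159 0.0134 -0.007
275 -0.016 0.0135 -0.0046
280 -0.016 0.0135 -0.0025
285 -0.016 0.0135 -0.0002
290 -0.016 0.0135 0.0022
295 -0.016 0.0135 0.0047
300 -0.016 0.0135 0.0071
```

Run:
```python
from h import *
R=RD();x,y=-.0971,.0003
env.reach(P(x,y,.15),R);env.pause(.2);st()
env.movel(P(x,y,.066),R,rate=.12);env.pause(.3);s=st();f0=s['wrist_force']
print((P(x,y,.066)-s['ee_pos']).round(4))
for z in np.arange(.063,.0465,-.0015):
    env.movel(P(x,y,z),R,rate=.03);s=st()
    if s['wrist_force'][2]-f0[2]>10: break
save("wrist","w4");tips("wrist",["die_foot","nest","carriage_knob"],2);save("side","s4")
```

```text
t 11.84 pos [ 0.5498 -0.1166  0.15  ] F [-0.4  0.  -1.5] w 0.0295
t 12.99 pos [ 0.55   -0.1183  0.0666] F [ 1.   0.7 -2.1] w 0.0298
[-0.0004 -0.     -0.0006]
t 13.24 pos [ 0.5494 -0.1182  0.0628] F [-0.2  0.5 -2.1] w 0.0296
t 13.49 pos [ 0.5495 -0.1183  0.0614] F [ 0.2  0.5 -1.7] w 0.0294
t 13.74 pos [ 0.5496 -0.1183  0.0599] F [-0.3  0.4 -2. ] w 0.0293
t 13.99 pos [ 0.5495 -0.1183  0.0584] F [ 0.2  0.1 -3. ] w 0.0293
t 14.24 pos [ 0.5495 -0.1183  0.0569] F [ 0.  -0.6 -2.6] w 0.0293
t 14.49 pos [ 0.5495 -0.1183  0.0554] F [-0.5 -0.7 -2.2] w 0.0297
t 14.74 pos [ 0.5495 -0.1183  0.0539] F [-0.1  0.  -2. ] w 0.0294
t 14.99 pos [ 0.5495 -0.1183  0.0524] F [-0.2  0.3 -2.2] w 0.0296
t 15.24 pos [ 0.5495 -0.1183  0.0509] F [-0.2  0.1 -2. ] w 0.0293
t 15.49 pos [ 0.5502 -0.1184  0.0502] F [-1.2 -0.1  4.9] w 0.0297
t 15.74 pos [ 0.5517 -0.1188  0.05  ] F [-1.1 -0.2 12.2] w 0.0294
wrist die_foot [([0.5477, -0.1208, 0.0345], 0.8)]
wrist nest []
wrist carriage_knob [([0.478, -0.0945, 0.0684], 0.68)]
```

View pics/w4.png

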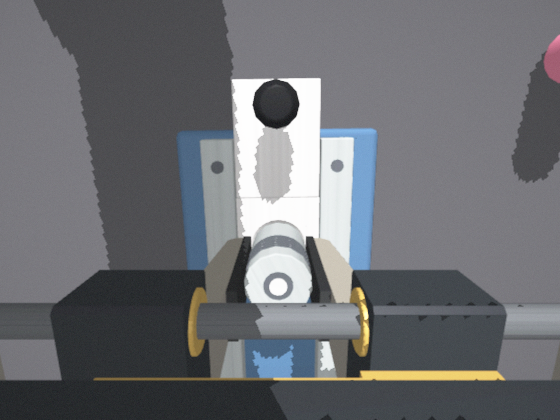

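The die is seated: contact came at TCP z = 0.050, just as predicted for the shoulder resting on the carriage. Next I release, verify and push the carriage.

Run:
```python
from h import *
R=RD();x,y=-.0971,.0003
env.movel(P(x,y,.0505),R,rate=.05);st()
effector.release();env.pause(.2);st()
env.movel(P(x,y,.17),R,rate=.2)
env.movel(P(-.13,y,.20),R,rate=.2);env.pause(.25)
p,d,s=save("wrist","w5");W=proj("wrist",s,d)
c,s_=np.cos(TH),np.sin(TH);X=(W[...,:2]-T0)@np.array([[c,-s_],[s_,c]])
m=(d>0)&(np.hypot(X[...,0]-x,X[...,1])<.025)&(W[...,2]>.08)&(W[...,2]<.1)
print(m.sum(),X[m].min(0),X[m].max(0),np.median(W[m][:,2]));k=(d>0)&(np.hypot(X[...,0]+.172,X[...,1])<.02)&(W[...,2]>.074)&(W[...,2]<.084)
print('knob',X[k].min(0),X[k].max(0));st()
```

```text
t 16.24 pos [ 0.5493 -0.1182  0.0502] F [-0.3 -0.8 -0.5] w 0.0292
t 17.45 pos [ 0.5496 -0.1183  0.0505] F [ 0.3  0.4 -0.5] w 0.0918
903 [-0.1127433  -0.01524446] [-0.08312566  0.01405844] 0.0889507926676686
knob [-0.1802507  -0.01119109] [-0.16102379  0.00820135]
t 18.88 pos [ 0.5185 -0.1079  0.1991] F [-0.2  0.6  0.3] w 0.0921
```

View pics/w5.png

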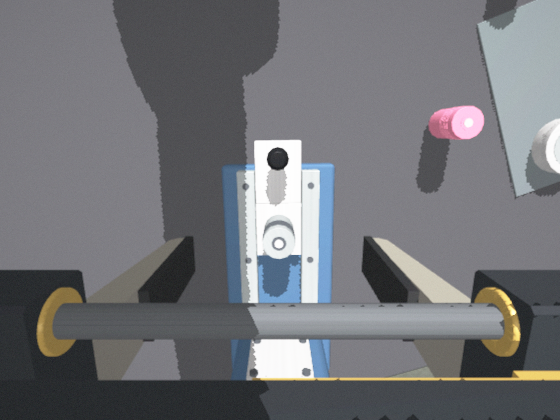

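Run:
```python
from h import *
R=RD();y=0.0
env.reach(P(-.212,y,.14),R)
effector.grasp(20)
env.movel(P(-.212,y,.054),R,rate=.15);env.pause(.2);f0=st()['wrist_force']
u=P(1,0,0)-P(0,0,0)
def pr():
    s=env.sense();X=(s['ee_pos']-P(0,0,0))@u;f=(s['wrist_force']-f0)@u
    print('t',round(s['t'],2),'x',X.round(4),'f',f.round(1),'z',s['ee_pos'][2].round(4),s['wrist_force'].round(1));return f
for x in [-.20,-.19,-.175,-.155,-.135,-.115,-.105,-.10]:
    env.movel(P(x,y,.054),R,rate=.06);f=pr()
    if f<-14: break
else:
    for x in np.arange(-.098,-.078,.002):
        env.movel(P(x,y,.054),R,rate=.03);f=pr()
        if f<-14: break
save("wrist","w6");tips("wrist",["carriage_knob","die_mid","die_foot"],2)
save("side","s6");tips("side",["carriage_knob","die_mid"],3)
save("top","t6");tips("top",["carriage_knob","lever_grip"],3)
print(P(-.072,0,.067))
```

```text
t 21.64 pos [ 0.4414 -0.0818  0.0549] F [-0.2  0.5  0.4] w 0.0008
t 21.99 x -0.1994 f -0.3 z 0.0541 [-0.7 -0.3  0. ]
t 22.31 x -0.1896 f 0.5 z 0.0539 [ 0.2 -0.1 -0.6]
t 22.71 x -0.174 f 0.2 z 0.0541 [0.1 0.7 0.3]
t 23.19 x -0.154 f 0.1 z 0.0541 [ 0.3  1.4 -0.3]
t 23.68 x -0.134 f 0.6 z 0.0541 [ 0.2 -0.3 -0.3]
t 24.16 x -0.114 f 0.3 z 0.0541 [-0.1 -0.2  0. ]
t 24.48 x -0.1041 f -0.4 z 0.0541 [-0.6  0.3 -0. ]
t 24.73 x -0.0995 f 0.7 z 0.054 [ 0.2 -0.6 -0.8]
t 24.98 x -0.0981 f -1.0 z 0.054 [-1.5 -0.2  0.7]
t 25.23 x -0.096 f -1.8 z 0.054 [-2.3 -0.3  0. ]
t 25.48 x -0.0959 f -6.0 z 0.0538 [-5.8  2.4  4.8]
t 25.73 x -0.0958 f -11.1 z 0.0537 [-10.6   4.1   9.4]
t 25.98 x -0.0958 f -16.4 z 0.0536 [-16.    4.6  14.3]
wrist carriage_knob []
wrist die_mid []
wrist die_foot [([0.5062, 0.0818, 0.0022], 0.93), ([0.6382, -0.1493, 0.0339], 0.9)]
side carriage_knob [([0.5696, -0.1222, 0.0632], 0.72)]
side die_mid [([0.3654, 0.1763, 0.0261], 0.61), ([0.5072, 0.0792, 0.0258], 0.58)]
top carriage_knob [([0.5707, -0.1259, 0.0651], 0.41)]
top lever_grip [([0.6023, -0.2266, 0.3078], 0.72)]
[ 0.57329909 -0.12662109  0.067     ]
```

View pics/s6.png

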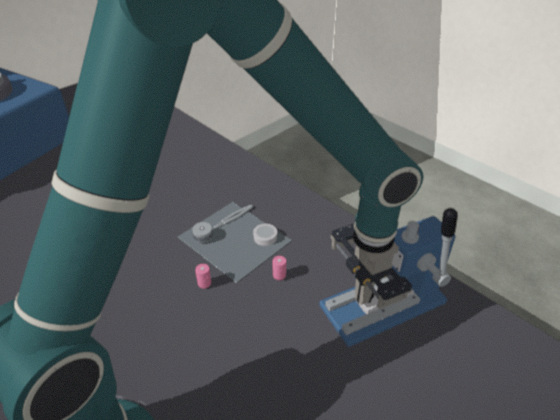

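Run:
```python
from h import *
R=RD();y=0.0
env.movel(P(-.125,y,.054),R,rate=.1)
env.movel(P(-.125,y,.20),R,rate=.25);env.pause(.2)
p,d,s=save("wrist","w7");W=proj("wrist",s,d);tips("wrist",["carriage_knob","die_foot"],2)
c,s_=np.cos(TH),np.sin(TH);X=(W[...,:2]-T0)@np.array([[c,-s_],[s_,c]])
k=(d>0)&(np.hypot(X[...,0]+.072,X[...,1])<.025)&(W[...,2]>.074)&(W[...,2]<.084)
print('knob',k.sum(),X[k].min(0),X[k].max(0));
t=(d>0)&(abs(W[...,2]-.04)<.0025)&(abs(X[...,1])<.02);print('front',np.percentile(X[t][:,0],[0,.5,2]))
save("side","s7");st()
```

```text
wrist carriage_knob []
wrist die_foot [([0.5046, 0.0791, 0.0002], 0.71)]Traceback (most recent call last):
  File "<stdin>", line 8, in <module>
    return umr_minimum(a, axis, None, out, keepdims, initial, where)
ValueError: zero-size array to reduction operation minimum which has no identity
```

View pics/w7.png

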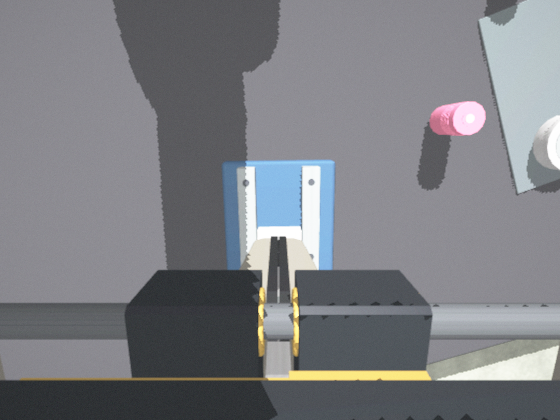

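Run:
```python
from h import *
c,s_=np.cos(TH),np.sin(TH)
for f in ["w2","w5","w7"]:
    z=np.load(f"pics/{f}.npz");d=z['d'];W=proj("wrist",dict(tcp_rot=z['rot'],ee_pos=z['pos']),d);X=(W[...,:2]-T0)@np.array([[c,-s_],[s_,c]])
    t=(d>0)&(abs(W[...,2]-.04)<.0025)&(abs(X[...,1])<.015)
    print(f,np.percentile(X[t][:,0],[0,1,2]))
```

```text
w2 [-0.18683481 -0.18677121 -0.18584657]
w5 [-0.18528519 -0.18522523 -0.18431156]
w7 [-0.09091111 -0.09086472 -0.09078901]
```

```bash
python3 - <<'E'
from h import *
c,s_=np.cos(TH),np.sin(TH)
i=viewer.camera_info("wrist");K=i['intrinsics'];T=i['T_tool_cam']
for f,cols in [("w2",(262,290)),("w5",(262,292)),("w7",(262,272,285,296))]:
    z=np.load(f"pics/{f}.npz");g=z['p'].astype(float).sum(-1);d=z['d']
    for u in cols:
        col=g[100:260,u-2:u+3].mean(1);dd=np.diff(col)
        r=np.argmax(dd);k=dd[max(r-2,0):r+3];v=100+max(r-2,0)+ (np.arange(len(k))*k).sum()/k.sum()+.5
        ray=np.array([(u-K[0,2])/K[0,0],-(v-K[1,2])/K[1,1],-1]);rw=z['rot']@(T[:3,:3]@ray);o=z['rot']@T[:3,3]+z['pos']
        p=o+rw*(.04-o[2])/rw[2];x=(p[:2]-T0)@np.array([[c,-s_],[s_,c]])
        print(f,u,v.round(1),x.round(4),d[int(v)-1:int(v)+4,u].round(4))
E
cat > v.py <<'E'
import cv2
a=cv2.imread("pics/w7.png")[140:270,210:350];cv2.imwrite("pics/w7c.png",cv2.resize(a,(644,598),interpolation=cv2.INTER_CUBIC))
E
python3 v.py
```

```text
w2 262 125.7 [-0.188  -0.0154] [0.3584 0.3587 0.3592 0.3213 0.3201]
w2 290 125.7 [-0.1881  0.0117] [0.3581 0.3573 0.36   0.321  0.3214]
w5 262 139.8 [-0.1864 -0.0171] [0.3612 0.36   0.3606 0.3236 0.3224]
w5 292 139.3 [-0.1869  0.0121] [0.361  0.3613 0.3611 0.3217 0.3217]
w7 262 226.0 [-0.0956 -0.0185] [0.3603 0.3606 0.357  0.3532 0.3492]
w7 272 225.8 [-0.0959 -0.0081] [0.3594 0.3604 0.3587 0.3564 0.    ]
w7 285 225.9 [-0.0958  0.0053] [0.3597 0.3592 0.3592 0.3554 0.3518]
w7 296 225.6 [-0.0961  0.0166] [0.3601 0.3605 0.3604 0.3554 0.3507]
```

View pics/w7c.png

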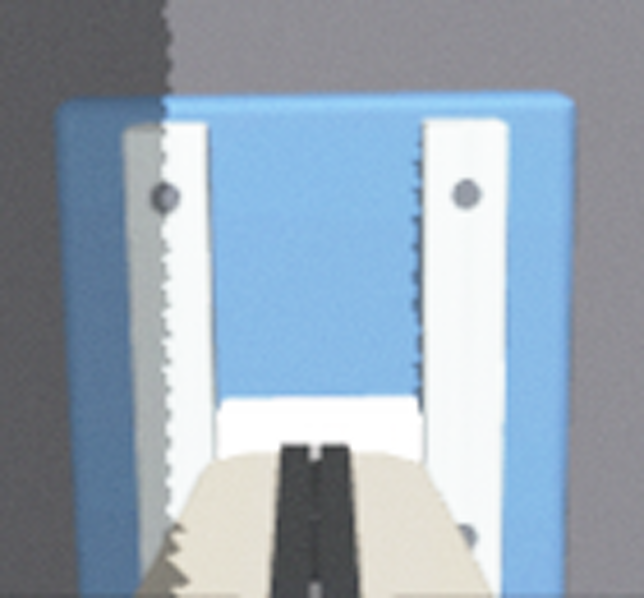

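Run:
```python
from h import *
c,s_=np.cos(TH),np.sin(TH)
z=np.load("pics/w7.npz");d=z['d'];W=proj("wrist",dict(tcp_rot=z['rot'],ee_pos=z['pos']),d);X=(W[...,:2]-T0)@np.array([[c,-s_],[s_,c]])
for u in (262,272,285,296):
    print(u,[(v,X[v,u,0].round(4),W[v,u,2].round(4)) for v in range(224,240)])
env.movel(P(-.20,0,.20),RD(),rate=.3);env.pause(.2)
p,d,s=save("wrist","w8");W=proj("wrist",s,d);X=(W[...,:2]-T0)@np.array([[c,-s_],[s_,c]])
tips("wrist",["carriage_knob","die_foot","nest"],2)
k=(d>0)&(np.hypot(X[...,0]+.072,X[...,1])<.025)&(W[...,2]>.074)&(W[...,2]<.086)
if k.any(): print('knob',k.sum(),X[k].min(0),X[k].max(0))
st()
```

```text
262 [(224, np.float64(-0.0929), np.float64(0.0225)), (225, np.float64(-0.0915), np.float64(0.0215)), (226, np.float64(-0.0903), np.float64(0.0214)), (227, np.float64(-0.0903), np.float64(0.0251)), (228, np.float64(-0.0903), np.float64(0.0291)), (229, np.float64(-0.0904), np.float64(0.0332)), (230, np.float64(-0.0899), np.float64(0.0353)), (231, np.float64(-0.0899), np.float64(0.0388)), (232, np.float64(-0.0892), np.float64(0.04)), (233, np.float64(-0.0884), np.float64(0.0408)), (234, np.float64(-0.0869), np.float64(0.0397)), (235, np.float64(-0.0862), np.float64(0.041)), (236, np.float64(-0.0847), np.float64(0.0397)), (237, np.float64(-0.084), np.float64(0.0407)), (238, np.float64(-0.0827), np.float64(0.0401)), (239, np.float64(-0.1344), np.float64(0.2001))]
272 [(224, np.float64(-0.0928), np.float64(0.0221)), (225, np.float64(-0.0914), np.float64(0.0214)), (226, np.float64(-0.0909), np.float64(0.0233)), (227, np.float64(-0.0905), np.float64(0.0258)), (228, np.float64(-0.1899), np.float64(0.3684)), (229, np.float64(-0.0899), np.float64(0.0315)), (230, np.float64(-0.0905), np.float64(
[... 1528 characters left out ...]
float64(0.0384)), (231, np.float64(-0.0898), np.float64(0.0384)), (232, np.float64(-0.0892), np.float64(0.0399)), (233, np.float64(-0.0881), np.float64(0.0398)), (234, np.float64(-0.0871), np.float64(0.0403)), (235, np.float64(-0.086), np.float64(0.0402)), (236, np.float64(-0.0846), np.float64(0.0393)), (237, np.float64(-0.0835), np.float64(0.0393)), (238, np.float64(-0.0827), np.float64(0.04)), (239, np.float64(-0.1346), np.float64(0.2007))]
wrist carriage_knob [([0.6413, -0.1443, 0.0011], 0.22)]
wrist die_foot [([0.5059, 0.0842, -0.0012], 0.8), ([0.6367, -0.1476, 0.0327], 0.68)]
wrist nest [([0.6427, -0.1466, 0.0426], 0.57)]
t 28.86 pos [ 0.4524 -0.0859  0.1998] F [-0.4 -1.2  0.2] w 0.0007
```

View pics/w8.png

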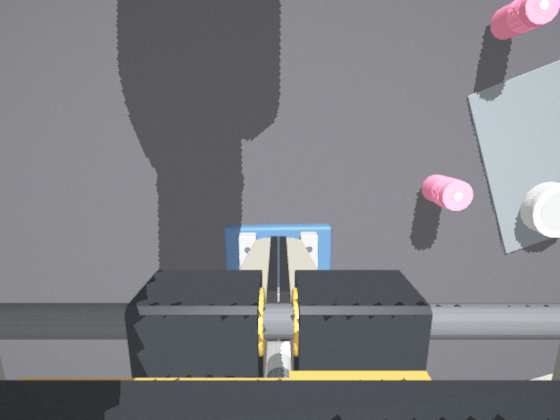

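Run:
```python
from h import *
c,s_=np.cos(TH),np.sin(TH)
i=viewer.camera_info("wrist");K=i['intrinsics'];T=i['T_tool_cam']
for f,cols in [("w2",(228,325)),("w5",(228,325)),("w7",(228,260,278,295,325)),("w8",(229,260,278,295,325))]:
    z=np.load(f"pics/{f}.npz");d=z['d'];W=proj("wrist",dict(tcp_rot=z['rot'],ee_pos=z['pos']),d);X=(W[...,:2]-T0)@np.array([[c,-s_],[s_,c]])
    m=(abs(W[...,2]-.02)<.008)&(d>0)
    for u in cols:
        r=np.nonzero(m[:,u])[0]; r=r[r>100][:8]
        print(f,u,r[:6],X[r,u,0].round(4)[:6],W[r,u,2].round(3)[:6])
```

```text
w2 228 [154 155 156 157 158 159] [-0.1595 -0.1586 -0.1577 -0.1566 -0.1555 -0.1547] [0.019 0.022 0.022 0.022 0.021 0.024]
w2 325 [153 154 155 156 157 158] [-0.1608 -0.1598 -0.1588 -0.1578 -0.1567 -0.1558] [0.02  0.021 0.021 0.022 0.021 0.022]
w5 228 [165 166 167 168 169 170] [-0.1597 -0.1589 -0.1581 -0.157  -0.1562 -0.155 ] [0.017 0.019 0.022 0.021 0.024 0.022]
w5 325 [164 165 166 167 168 169] [-0.1608 -0.1601 -0.159  -0.158  -0.1571 -0.1561] [0.018 0.021 0.021 0.021 0.022 0.023]
w7 228 [162 163 164 165 166 167] [-0.1595 -0.1586 -0.1575 -0.1565 -0.1556 -0.1544] [0.02  0.021 0.021 0.022 0.022 0.021]
w7 260 [161 162 163 164 165 166] [-0.1603 -0.1595 -0.1586 -0.1576 -0.1566 -0.1556] [0.017 0.019 0.021 0.021 0.022 0.022]
w7 278 [161 162 163 164 165 166] [-0.1604 -0.1594 -0.1585 -0.1576 -0.1565 -0.1556] [0.018 0.019 0.02  0.021 0.021 0.022]
w7 295 [161 162 163 164 165 166] [-0.1605 -0.1597 -0.1585 -0.1576 -0.1565 -0.1556] [0.019 0.021 0.019 0.022 0.021 0.022]
w7 325 [160 161 162 163 164 165] [-0.1611 -0.1605 -0.1596 -0.1586 -0.1576 -0.1565] [0.013 0.02  0.021 0.021 0.021 0.021]
w8 229 [226 227 228 229 230 231] [-0.1596 -0.16   -0.159  -0.1585 -0.1574 -0.1562] [0.013 0.018 0.019 0.021 0.021 0.021]
w8 260 [226 227 228 229 230 231] [-0.1604 -0.1603 -0.1593 -0.1585 -0.1575 -0.1565] [0.016 0.019 0.02  0.021 0.021 0.022]
w8 278 [225 226 227 228 229 230] [-0.1605 -0.1608 -0.1604 -0.1597 -0.1587 -0.1575] [0.012 0.017 0.019 0.021 0.022 0.021]
w8 295 [225 226 227 228 229 230] [-0.1605 -0.1609 -0.16   -0.1595 -0.1585 -0.1576] [0.012 0.017 0.018 0.02  0.021 0.022]
w8 325 [225 226 227 228 229 230] [-0.1611 -0.1611 -0.1605 -0.1597 -0.1589 -0.1575] [0.014 0.018 0.02  0.021 0.022 0.021]
```

The checks agree. The base front edge sits at -0.160 in all views and the carriage front face is now at -0.0905 (fully in is -0.090), so the carriage is against its stop. Next is the lever.

Run:
```python
from h import *
R=RD()
def G(a,r=.155):
    a=np.radians(a);return P(.018-r*np.cos(a),-.085,.155+r*np.sin(a)-.019)
effector.release()
env.movel(P(-.2,-.085,.40),R,rate=.3)
env.movel(P(-.009,-.085,.40),R,rate=.25);env.pause(.2);st()
save("top","t9");tips("top",["lever_grip"],2)
p,d,s=save("wrist","w9");tips("wrist",["lever_grip"],2);print(G(80))
W=proj("wrist",s,d);L=(W-s['ee_pos'])@s['tcp_rot']
m=(d>0)&(np.hypot(L[...,0],L[...,2])<.03)&(W[...,2]>.30)&(W[...,2]<.35)
if m.any(): print(m.sum(),L[m].min(0),L[m].max(0),L[m].mean(0))
```

```text
t 32.23 pos [ 0.605  -0.2271  0.4008] F [-0.6  0.4  0.7] w 0.0918
top lever_grip [([0.6047, -0.2246, 0.3062], 0.7)]
wrist lever_grip [([0.6054, -0.2269, 0.3089], 0.83)]
[ 0.60580902 -0.22735719  0.2886452 ]
792 [-0.01442369  0.06058007 -0.01136032] [0.00965967 0.09969602 0.01211196] [-0.00450476  0.06614478  0.00018963]
```

View pics/w9.png

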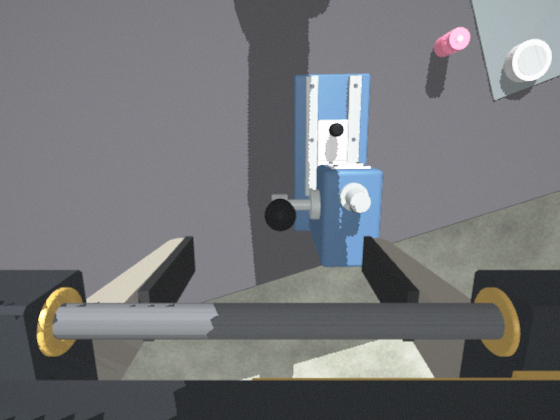

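The grip at (280,214) is centred between the open fingers and agrees with the model. Now I descend, grasp and pull along the arc.

Run:
```python
from h import *
R=RD()
def G(a,r=.155):
    a=np.radians(a);return P(.018-r*np.cos(a),-.085,.155+r*np.sin(a)-.019)
def ang():
    s=env.sense();u=P(1,0,0)-P(0,0,0);x=(s['ee_pos']-P(0,0,0))@u-.018;z=s['ee_pos'][2]+.019-.155
    print('t',round(s['t'],2),'deg',np.degrees(np.arctan2(z,-x)).round(1),'r',np.hypot(x,z).round(4),'F',s['wrist_force'].round(1),'w',round(s['gripper_width'],4));return s
env.movel(G(80),R,rate=.12);env.pause(.2);ang()
effector.grasp(45);env.pause(.1);ang()
for a in range(72,13,-8):
    env.movel(G(a),R,rate=.08);s=ang()
    if np.linalg.norm(s['wrist_force'])>35: print('stop');break
else:
    for a in (13,10,8,6):
        env.movel(G(a),R,rate=.04);s=ang()
        if np.linalg.norm(s['wrist_force'])>30: break
env.pause(.3);ang()
save("side","s10");tips("side",["lever_grip","carriage_knob"],2)
p,d,s=save("wrist","w10")
```

```text
t 33.7 deg 80.2 r 0.1557 F [ 0.8 -0.2  0.6] w 0.0916
t 34.84 deg 80.0 r 0.1549 F [1.5 5.3 0.2] w 0.0229
t 35.26 deg 73.1 r 0.1555 F [7.3 2.9 0.7] w 0.0232
t 35.67 deg 65.4 r 0.156 F [5.4 3.7 6.3] w 0.0232
t 36.09 deg 57.3 r 0.1565 F [-0.   6.  12.5] w 0.0229
t 36.51 deg 48.9 r 0.1567 F [-4.2  6.8 15.9] w 0.0233
t 36.92 deg 40.4 r 0.1568 F [-7.   7.  14.7] w 0.0235
t 37.34 deg 32.1 r 0.157 F [-8.9  6.9 13.6] w 0.0229
t 37.76 deg 23.9 r 0.1573 F [-8.   6.6 12.8] w 0.0231
t 38.17 deg 15.9 r 0.1577 F [-9.3  8.  11.1] w 0.0232
t 38.52 deg 12.9 r 0.158 F [-9.6  7.4 12.4] w 0.023
t 38.88 deg 9.9 r 0.1583 F [-10.5   6.8  12.3] w 0.0232
t 39.16 deg 7.9 r 0.1585 F [-11.    7.9  12.5] w 0.023
t 39.44 deg 5.9 r 0.1587 F [-10.5   7.4  12.9] w 0.0229
t 39.74 deg 5.9 r 0.1587 F [-11.6   7.2  12.1] w 0.0231
side lever_grip [([0.4836, -0.1862, 0.1788], 0.76)]
side carriage_knob [([0.5704, -0.1207, 0.0657], 0.47)]
```

View pics/s10.png

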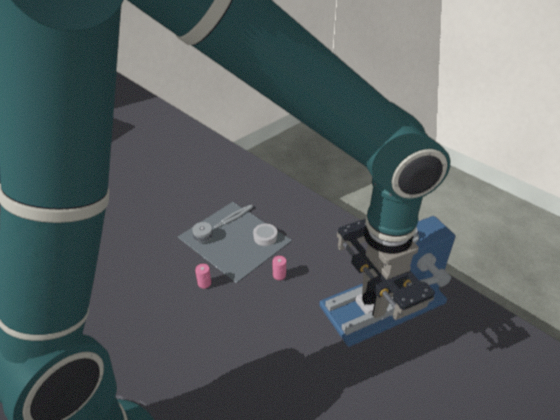

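View pics/w10.png

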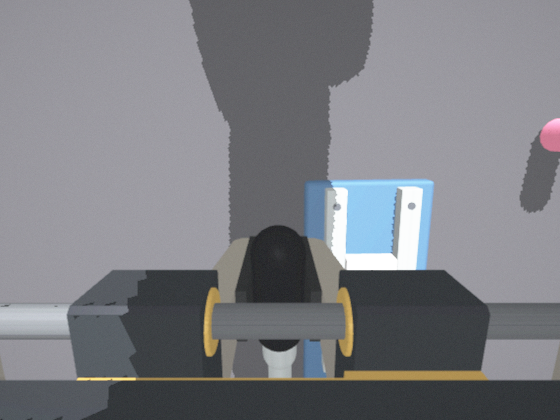

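Run:
```python
from h import *
c,s_=np.cos(TH),np.sin(TH)
z=np.load("pics/w10.npz");d=z['d'];W=proj("wrist",dict(tcp_rot=z['rot'],ee_pos=z['pos']),d);X=(W[...,:2]-T0)@np.array([[c,-s_],[s_,c]])
print(z['pos'])
for v in range(226,380,8): print(v,X[v,278].round(4),W[v,278,2].round(4),z['p'][v,278])
env.pause(.1);save("top","t10");tips("top",["lever_grip"],2);tips("wrist",["lever_grip"],2);st()
print(P(.018-.155*np.cos(.1745),-.085,.182))
```

```text
[ 0.48175781 -0.18555886  0.15234948]
226 [-0.165  -0.0867] 0.188 [41 43 42]
234 [-0.1635 -0.0867] 0.1945 [40 43 44]
242 [-0.1612 -0.0867] 0.1978 [46 46 48]
250 [-0.1582 -0.0867] 0.1987 [51 52 56]
258 [-0.1552 -0.0867] 0.1997 [48 48 52]
266 [-0.1521 -0.0867] 0.2002 [44 43 46]
274 [-0.1485 -0.0867] 0.2 [40 43 44]
282 [-0.1444 -0.0867] 0.1985 [43 45 46]
290 [-0.1407 -0.0867] 0.1982 [43 43 47]
298 [-0.1371 -0.0867] 0.1981 [42 40 46]
306 [-0.1651 -0.0867] 0.2548 [93 98 98]
314 [-0.164  -0.0867] 0.2563 [108 111 114]
322 [-0.1635 -0.0867] 0.2587 [109 113 117]
330 [-0.1609 -0.0867] 0.2577 [109 114 118]
338 [-0.1589 -0.0867] 0.2576 [ 97  99 103]
346 [-0.1106 -0.0867] 0.1925 [40 38 44]
354 [-0.102  -0.0867] 0.1864 [185 190 192]
362 [-0.0972 -0.0867] 0.1858 [184 190 191]
370 [-0.0899 -0.0866] 0.1821 [183 189 191]
378 [-0.1557 -0.0867] 0.2662 [178 155 102]
top lever_grip []
wrist lever_grip [([0.4889, -0.1894, 0.1834], 0.77)]
t 40.19 pos [ 0.4818 -0.1856  0.1523] F [-10.9   6.7  12.3] w 0.0231
[ 0.4867126  -0.18705544  0.182     ]
```

Run:
```python
import cv2
a=cv2.imread("pics/s10.png")[200:350,310:470];cv2.imwrite("pics/s10c.png",cv2.resize(a,(640,600),interpolation=cv2.INTER_CUBIC))
```

```text
(no output)
```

View pics/s10c.png

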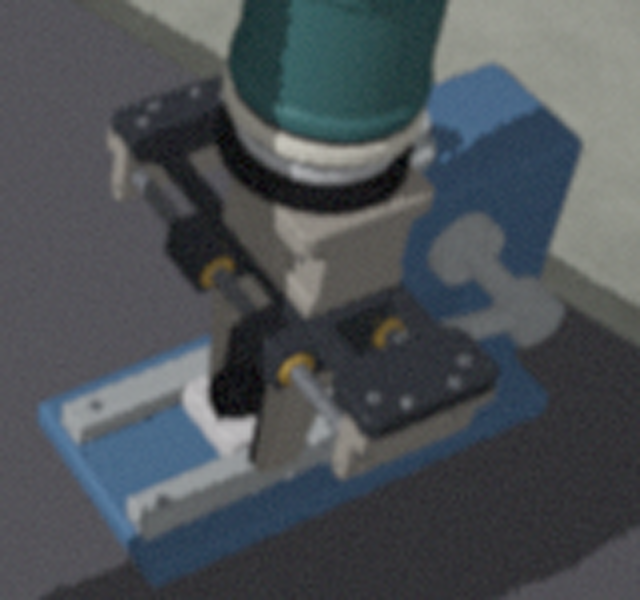

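The lever looks to be at its stop: grip centre about 0.182 m high and grip slope about 10°. The pads slid a little during the over-travel. I raise the squeeze and hold, watching for creep.

Run:
```python
from h import *
effector.grasp(60)
def meas(n):
    p,d,s=save("wrist",n);W=proj("wrist",s,d)
    print(n,'t',round(s['t'],2),'z',s['ee_pos'][2].round(4),'F',s['wrist_force'].round(1),'w',round(s['gripper_width'],4),'grip top z',np.median(W[268:300,268:290,2]).round(4), 'edge',[np.median(W[r:r+6,274:283,2]).round(4) for r in (240,260,280,350,358)])
for i in range(5):
    env.pause(.9);meas(f"h{i}")
tips("wrist",["lever_grip"],1);tips("side",["lever_grip"],1)
```

```text
h0 t 41.31 z 0.1524 F [-11.3   7.4  12.3] w 0.0227 grip top z 0.1984 edge [np.float64(0.1975), np.float64(0.2001), np.float64(0.1989), np.float64(0.1874), np.float64(0.1861)]
h1 t 42.26 z 0.1524 F [-11.1   7.3  12.8] w 0.0227 grip top z 0.1984 edge [np.float64(0.1973), np.float64(0.2002), np.float64(0.1987), np.float64(0.1874), np.float64(0.1863)]
h2 t 43.21 z 0.1524 F [-11.5   8.3  12.6] w 0.0226 grip top z 0.1985 edge [np.float64(0.1975), np.float64(0.2002), np.float64(0.1988), np.float64(0.1872), np.float64(0.1862)]
h3 t 44.16 z 0.1524 F [-11.6   7.   12.7] w 0.023 grip top z 0.1985 edge [np.float64(0.1973), np.float64(0.2003), np.float64(0.1989), np.float64(0.1872), np.float64(0.1861)]
h4 t 45.11 z 0.1524 F [-11.    8.   12.2] w 0.0227 grip top z 0.1984 edge [np.float64(0.1975), np.float64(0.2003), np.float64(0.1988), np.float64(0.1873), np.float64(0.1862)]
wrist lever_grip [([0.4862, -0.1864, 0.1836], 0.6)]
side lever_grip [([0.4836, -0.1862, 0.1788], 0.76)]
```

View pics/h4.png

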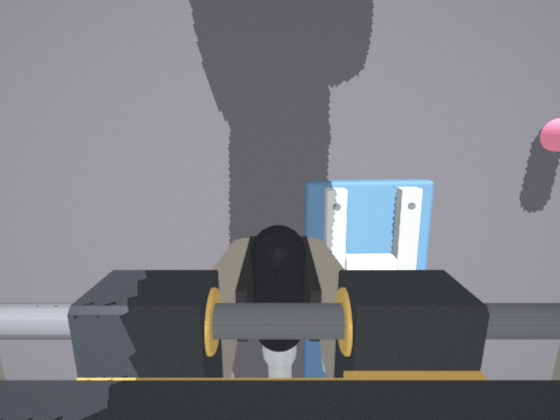

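Nothing has crept over 4 s. To confirm it really is the stop, I move 2 mm further down and see whether the grip follows or the force rises.

Run:
```python
from h import *
s=env.sense();p0=s['ee_pos'].copy()
def meas(n):
    p,d,s=save("wrist",n);W=proj("wrist",s,d)
    print(n,'t',round(s['t'],2),'z',s['ee_pos'][2].round(4),'F',s['wrist_force'].round(1),'grip top z',np.median(W[268:300,268:290,2]).round(4),np.median(W[350:356,274:283,2]).round(4))
meas("g0")
tgt=P(.018-.155*np.cos(np.radians(6)),-.085,.155+.155*np.sin(np.radians(6))-.019)
for k in (1,2):
    env.movel(tgt-[0,0,.001*k],rate=.02);env.pause(.1);meas(f"g{k}")
```

```text
g0 t 45.26 z 0.1524 F [-12.6   7.8  12.8] grip top z 0.1985 0.1873
g1 t 45.66 z 0.1513 F [-12.8   7.3  13.2] grip top z 0.1974 0.1865
g2 t 46.06 z 0.1504 F [-11.8   8.3  14.1] grip top z 0.1962 0.1862
```

The grip follows the hand, so the lever was not yet at the stop. I keep pulling.

Run:
```python
from h import *
def meas(n):
    p,d,s=save("wrist",n);W=proj("wrist",s,d)
    print(n,'t',round(s['t'],2),'z',s['ee_pos'][2].round(4),'F',s['wrist_force'].round(1),'grip top z',np.median(W[268:300,268:290,2]).round(4),np.median(W[350:356,274:283,2]).round(4));return s
tgt=P(.018-.155*np.cos(np.radians(6)),-.085,.155+.155*np.sin(np.radians(6))-.019)
for k in range(4,15,2):
    env.movel(tgt-[0,0,.001*k],rate=.03);s=meas(f"k{k}")
    if s['wrist_force'][2]>32: break
```

```text
k4 t 46.36 z 0.149 F [-14.7   9.5  20.6] grip top z 0.1951 0.185
k6 t 46.66 z 0.1481 F [-19.   10.7  30.1] grip top z 0.1943 0.1848
k8 t 46.96 z 0.1472 F [-21.7  12.2  40.2] grip top z 0.1936 0.1845
```

Now the force rises stiffly while the grip stays put, at about the predicted stop height (0.1946). I ease to a moderate push, hold over 3 s, check and hand in.

Run:
```python
from h import *
def meas(n):
    p,d,s=save("wrist",n);W=proj("wrist",s,d)
    print(n,'t',round(s['t'],2),'z',s['ee_pos'][2].round(4),'F',s['wrist_force'].round(1),'grip top z',np.median(W[268:300,268:290,2]).round(4),np.median(W[350:356,274:283,2]).round(4));return s
tgt=P(.018-.155*np.cos(np.radians(6)),-.085,.155+.155*np.sin(np.radians(6))-.019)
env.movel(tgt-[0,0,.006],rate=.03)
for i in range(5):
    meas(f"m{i}");env.pause(.85)
meas("m9");save("side","s11");tips("side",["lever_grip","carriage_knob"],1)
```

```text
m0 t 47.26 z 0.1481 F [-17.8   9.4  29.1] grip top z 0.1944 0.1853
m1 t 48.16 z 0.148 F [-17.2   9.4  29.1] grip top z 0.1944 0.1849
m2 t 49.06 z 0.148 F [-18.    9.7  29.1] grip top z 0.1943 0.1849
m3 t 49.96 z 0.148 F [-16.7  10.4  28.8] grip top z 0.1943 0.1852
m4 t 50.86 z 0.148 F [-16.7   9.9  29.6] grip top z 0.1943 0.1847
m9 t 51.76 z 0.148 F [-18.1   8.7  28.7] grip top z 0.1943 0.1849
side lever_grip [([0.4859, -0.1851, 0.1767], 0.96)]
side carriage_knob [([0.5682, -0.1202, 0.0677], 0.62)]
```

View pics/s11.png

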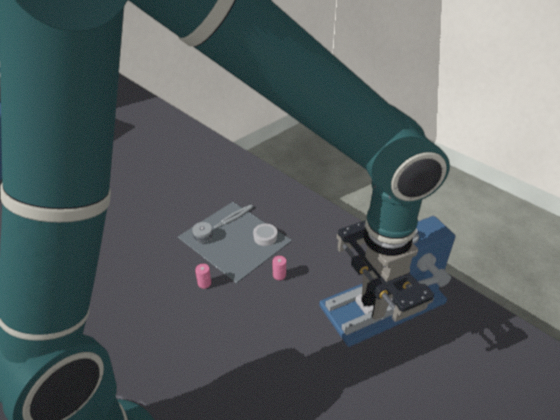

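The hold is steady at 29 N with no drift for 4.5 s, and the items on the mat have not moved. Handing in.

Run:
```python
from h import *
print(workorder.finish_job());
```

```text
the job is handed in; nothing more can be done
None
```

I stood the steel die from the mat in the nest, pushed the carriage in to its stop, pulled the lever down to its stop and handed the job in while still holding it, at about 52 s. The hand-in reports no verdict, so what follows is from my own checks.

- **Die:** I left the two pink look-alikes alone. Contact came at the predicted height, and afterwards the die's top measured 0.089 m, which is right for fully seated.
- **Carriage:** It stopped hard, with its front face at press x of about -0.0905 m (fully in is -0.090 m). My first reading of the travel looked 3–4 mm short. Checked against the base's front edge, that was because the carriage started about 3 mm in.
- **Lever:** My first hold, about 5 s, turned out to be just short of the stop, because a 2 mm test pull still moved the grip. I pulled on until the force rose sharply with the grip near its predicted stop height. I then held 4.5 s at a steady 29 N upward on the tool with no drift.
- **Not checked directly:** I could not measure the force of the punch on the die; I inferred it from the lever being at its stop. I could not see the die itself once it was under the ram.
- **Other items:** In the last side view the wide die, the tin and the tweezers looked unmoved.

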